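# Hang the lift-off door on the sample cabinet

### The arm

A 6-joint arm with a two-finger parallel gripper is mounted at the origin on the work surface. World frame = base frame: x ahead of the robot, y to its left, z up, the work surface at z = 0. Lengths are in m, angles in degrees, forces in N, time in s.
With the tool pointing down it reaches from about 0.4 to 0.825 m from the base axis. Payload 7 kg.
Tool frame: the origin (TCP) lies midway between the tips of the shut fingers; the grasp point (between the pads) lies 19 mm behind it; z points along the fingers, y is the line along which they close (so a half turn about z gives the same grasp; the last joint's range is limited). The gripper opens to 88 mm and grips with 3 to 60 N. Pads are 19 mm wide; open, the fingers measure 130 mm over their backs; the gripper's body (78 mm by 193 mm) begins 47 mm behind the grasp point.
Start: joints at [-52.477, 20.546, 0.682, 0, -70.136, -16.507], TCP at [0.242, -0.63, 0.191] pointing down, gripper open.
Joint ranges: [-176.03, 176.03], [-82.01, 121.73], [-58.28, 71.71], [-173.87, 95.51], [-174.79, -0.11], [-173.66, 173.66]. Speed limits (degrees/s): [136.94, 136.94, 172.46, 180, 180, 180].

### API

Orientations are given as a 3x3 rotation matrix whose columns are the frame's x, y, z axes.
In Python, from rig import robot gives the robot as it stands. Calls block until the motion is done:
- robot.goto(position, orientation): joint-space move of the TCP to a pose.
- robot.servo_line(position, ori=None, speed=0.15): straight line of the TCP; ori=None keeps the orientation; speed is the mean speed in m/s.
- robot.movej(angles): joint-space move.
- robot.move_gripper(opening): opening from 0.0 (shut) to 1.0 (fully open); the grip force is fixed at half the most; returns when the fingers have stopped.
- robot.dwell(seconds).
- robot.ik(position, orientation): joint angles nearest the present ones, or None.
- robot.grab_frame(name): name is "scene" or "top" or "wrist"; returns (picture, depth): 400x640x3 uint8, red, green, blue; 400x640 float32, m along the optical axis (not along the pixel's ray), 0 where there is no reading.
- robot.camera_info(name): a dict with "vfov" (degrees; the focal length in pixels is half the picture's height over the tangent of half this angle, whatever the lens; pixels are square), "cx", "cy" (the principal point, pixels), "view" (4x4, takes a point from world to camera coordinates); the wrist camera has in their place "T_tool_cam" (4x4, takes a point from camera to tool coordinates, whose origin is the TCP and whose axes are the flange's). Camera axes: x right, y down, z forward; pixel columns grow to the right and rows downward; lengths in m; the calibration is good to about 2 mm. A picture is of the moment at which its call begins: read the wrist's pose just before it. camera_info takes no time and is no camera call.
A pose or a line that the arm cannot do raises robot.Unreachable and nothing moves.
- robot.job_done(): hands the job in; it is judged then, once.
Readings, each from a call of its own:
- robot.read_t(): time.
- robot.read_qpos(): joint angles.
- robot.read_qvel(): joint speeds.
- robot.read_effort(): joint torques, N m.
- robot.read_position(): TCP position.
- robot.read_tcp_rot(): TCP orientation.
- robot.read_force(): force on the tool from outside, world axes, zero at the start.
- robot.read_ft_torque(): the same for the moment, N m.
- robot.read_grip_width(): opening from 0.0 (shut) to 1.0 (fully open).
- robot.read_finger_force(): force on a finger pad.
Only numpy, scipy, OpenCV 4.12 (cv2) and the standard library are available. Lean on these libraries where they do the work, as an engineer would, in place of code of your own. Each camera call takes 0.05 s, during which the arm holds its last target. There are 200 camera calls.

### The job

Take the cabinet door out of its stand and hang it back on the little sample cabinet: lower it so that both of its hinge sockets go fully down onto the two upright pins, feeling for the pins gently and never forcing it. Let go and swing the door shut, leaving it hanging there closed, with the other things on the bench left where they are.

Things in the scene. Friction and masses are not known exactly. Their poses are not given: they have to be found in the camera images.
- door_center (a point): Centre of the grey door, an upright panel 180 wide (y) x 180 high (z) x 14 mm thick (x) with a clear window in a solid 30 mm border; 0.36 to 0.6 kg, centre of gravity within 8 mm of here. Its top edge, 90 mm above, can be pinched across the 14 mm. Outer face to -x, hinge edge +y. Starts upright, loose in the stand, lower edge 12 mm above the bench. Shut, its axes match the cabinet's.
- door_free (a point): Middle of the door's free vertical edge, opposite the hinge, at (0, -90, 0) mm from the door's centre. A black knob stands 18 mm proud of the outer face 18 mm in from it. Hung, the door opens clockwise seen from above (the free edge goes to the cabinet's -x) and stays at any angle.
- socket_low (a point): Mouth (underside centre) of the door's lower hinge socket: an upright steel tube 22 mm high, 22 mm outside, straight through bore of 11 mm, axis 16 mm beyond the panel's edge. At (0, +106, -68) mm from the door's centre, in the door's axes.
- socket_up (a point): Mouth of the upper hinge socket: the same kind of tube on the same vertical line, 106 mm above the lower; at (0, +106, +38) mm from the door's centre.
- cabinet: Small grey sample cabinet, fixed, 160 deep (x) x 160 wide (y) x 205 mm high, open at its front (-x, facing roughly world +y), jars and tins inside. Origin: underside centre, on the bench. The shut door rests against its front rim, 80 mm in front of the origin.
- hinge_low (a point): Nominal place of the lower hinge pin's shoulder, on the pin's axis: (-96, +106, 40) mm in the cabinet's axes, which this point shares. Both pins stand on one steel strip screwed on through long slots: both real pins are shifted together from the nominal places, up to 6 mm either way along the cabinet's x and up to 11 mm along its y. Their height is true.
- hinge_up (a point): Nominal place of the upper pin's shoulder, 106 mm straight above the lower; same shift. Each pin is 8.4 mm thick and stands 17 mm above its shoulder (an arm 15 mm wide running back along the cabinet's side), the top 3 mm tapering to 5.4 mm. Fully down, the socket's mouth rests on the shoulder, the door's lower edge 18 mm above the bench.
- stand: Grey plastic stand for the door, fixed: base 100 (x) x 150 (y) x 12 mm, with two slots 18 mm wide (walls up to 42 mm above the bench) that hold the door upright along y. Origin: underside centre.
- sieves: Bystander: two stacked steel test sieves, 106 mm across, 88 mm high. Origin: underside centre.
- jar: Bystander: capped sample jar, 56 mm across, 85 mm high. Origin: underside centre.
- brush: Bystander: hand brush lying on the bench, about 200 mm long.

How it is judged:
By the outcome, as a careful person would: the job done as asked, in the order asked, and still so for the second after the job is handed in, with the robot touching nothing.
It also fails if it takes over 72 s, if anything falls off the work surface, if the arm or the gripper's body presses on something with over 40 N, if the wrist force passes 120 N, or if a joint passes its speed limit or range.

## Working session

There is one attempt and no reset: what is moved stays moved. The work goes in short steps, each a Python script; the robot and the scene stay as the last script left them, time stands still between calls to the robot, and variables do not carry over. Pictures are saved under pics/ and viewed, at most 10 in all, crops included, and the job is handed in when it is done.

```bash
ls; mkdir -p pics
python3 - <<'E'
from rig import robot
import cv2,numpy as np
for n in("scene","top"):
    p,d=robot.grab_frame(n); cv2.imwrite(f"pics/{n}0.png",p[:,:,::-1]); np.savez(f"{n}0.npz",p=p,d=d)
    print(n,robot.camera_info(n))
print(robot.camera_info("wrist"),robot.read_tcp_rot())
E
```

```text
pics
scene {'vfov': 44.46454048131769, 'cx': 314.8518691528102, 'cy': 198.55377756364553, 'view': array([[ 0.11761126,  0.99304637, -0.00514717, -0.15968523],
       [ 0.57951672, -0.07284216, -0.81169846, -0.21855942],
       [-0.80642915,  0.09248201, -0.58405403,  1.52305733],
       [ 0.        ,  0.        ,  0.        ,  1.        ]])}
top {'vfov': 46.0870036749973, 'cx': 328.2925393039098, 'cy': 198.30158197668732, 'view': array([[ 1.34812765e-03, -9.99964120e-01, -8.36309347e-03,
         1.29933949e-01],
       [-9.98365112e-01, -8.67987282e-04, -5.71519941e-02,
         5.70151944e-01],
       [ 5.71426844e-02,  8.42646893e-03, -9.98330460e-01,
         1.18536310e+00],
       [ 0.00000000e+00,  0.00000000e+00,  0.00000000e+00,
         1.00000000e+00]])}
{'vfov': 61.67357451654419, 'cx': 319.8469961299079, 'cy': 201.35641302889962, 'T_tool_cam': array([[ 1.52575901e-05, -9.56526366e-01, -2.91645866e-01,
         7.93987329e-02],
       [ 9.99999944e-01, -8.27270965e-05,  3.23639898e-04,
         4.21271224e-05],
       [-3.33697111e-04, -2.91645855e-01,  9.56526311e-01,
        -1.92099306e-01],
       [ 0.00000000e+00,  0.00000000e+00,  0.00000000e+00,
         1.00000000e+00]])} [[-9.33528348e-01 -3.58502999e-01 -6.51071732e-04]
 [-3.58503573e-01  9.33527324e-01  1.38664594e-03]
 [ 1.10676524e-04  1.52788484e-03 -9.99998827e-01]]
```

View pics/top0.png

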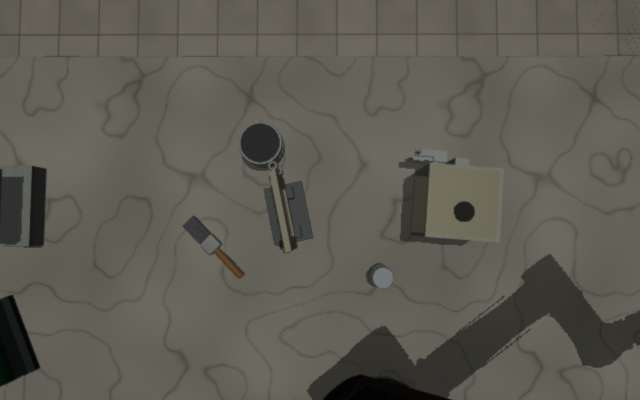

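View pics/scene0.png

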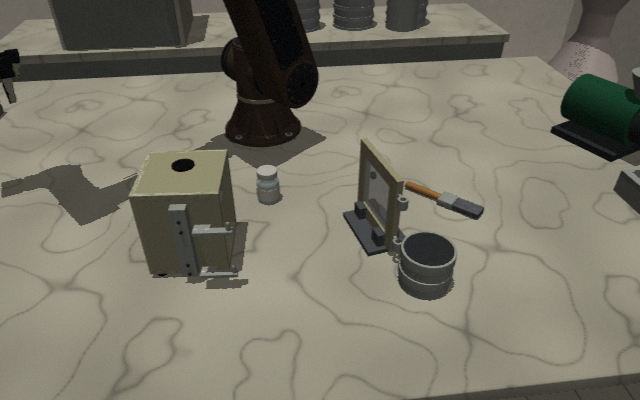

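The top view shows the cabinet at (464,205) with its front to the left (+y) and the hinge arms at about (430,157). The door is in its stand at (282,210), with its sockets at about (272,165) next to the sieves at (262,145). The jar is at (381,277) and the brush at (212,245). The scene view agrees, with the pins on the cabinet's far (+x) side.

```bash
cat > h.py <<'E'
from rig import robot
import cv2,numpy as np
def cloud(n,d,T=None):
    "world points HxWx3; T=(R,p) of tool for the wrist, read before the picture"
    c=robot.camera_info(n); f=200/np.tan(np.radians(c["vfov"]/2))
    v,u=np.mgrid[:400,:640]; P=np.stack([(u-c["cx"])/f*d,(v-c["cy"])/f*d,d],-1)
    if n=="wrist":
        M=c["T_tool_cam"]; P=P@M[:3,:3].T+M[:3,3]; return P@T[0].T+T[1]
    V=c["view"]; return (P-V[:3,3])@V[:3,:3]
def snap(n,tag):
    T=(np.array(robot.read_tcp_rot()),np.array(robot.read_position()))
    p,d=robot.grab_frame(n); cv2.imwrite(f"pics/{tag}.png",p[:,:,::-1])
    P=cloud(n,d,T); np.savez(tag+".npz",p=p,d=d,P=P,R=T[0],t=T[1]); return p,d,P
def rect(pts):
    (c,s,a)=cv2.minAreaRect((pts[:,:2]*1000).astype(np.float32)); return np.round(c,1),np.round(s,1),round(a,2)
E
python3 - <<'E'
from h import *
d=np.load("top0.npz")["d"]; P=cloud("top",d)
def box(u0,u1,v0,v1,z0,z1):
    Q=P[v0:v1,u0:u1].reshape(-1,3); Q=Q[(Q[:,2]>z0)&(Q[:,2]<z1)]; print(rect(Q),len(Q),np.median(Q[:,2])); return Q
box(395,520,140,260,.195,.22); box(225,320,165,260,.175,.21); 
print("hinge arm");box(395,475,140,166,.13,.17)
print("sieves");box(235,290,115,162,.075,.1)
print("stand");box(255,320,165,260,.03,.05)
print("jar");box(365,400,260,292,.07,.1)
print("bench z",np.median(P[300:330,150:250,2]))
E
```

```text
(array([ 551.6, -163.5]), array([161.6, 160.5]), 85.7) 5586 0.2053662911334872
(array([532.6, 234.4]), array([180. ,  14.5]), 11.67) 590 0.19205905508065896
hinge arm
(array([ 654.6, -110.7]), array([82.2, 39. ]), 85.98) 307 0.14612481976801592
sieves
(array([703.9, 295.4]), array([103.6,  96.8]), 89.34) 1435 0.08859366050455152
stand
(array([559.2, 244.1]), array([224.4,  67.7]), 20.48) 334 0.04236904834590899
jar
(array([377. ,   0.4]), array([48. , 47.5]), 45.06) 348 0.0853356377900624
bench z 0.00037318409069072943
```

```bash
cat >> h.py <<'E'
def ori(a):
    "tool down, tool y at angle a (deg) from world x"
    c,s=np.cos(np.radians(a)),np.sin(np.radians(a)); return np.array([[-s,c,0],[c,s,0],[0,0,-1.]])
E
python3 - <<'E'
from h import *
print(robot.ik([.54,.24,.16],ori(101.67)),robot.ik([.6,.01,.18],ori(35.7)),robot.ik([.6,.01,.18],ori(35.7-180)))
p=robot.read_position(); robot.servo_line([p[0],p[1],.34],speed=.3)
robot.goto([.645,-.06,.27],ori(35.7)); robot.dwell(.2); snap("wrist","pin1")
robot.goto([.62,.25,.27],ori(101.67)); robot.dwell(.2); snap("wrist","sock1")
a=[cv2.imread(f"pics/{n}.png")[60:380,120:520] for n in("pin1","sock1")]
cv2.imwrite("pics/two.png",np.hstack(a)); print(robot.read_t(),robot.read_qpos())
E
```

```text
[  42.90215537   13.97633126  -12.86828341    0.          -63.15538534
 -121.23215537] [  19.59492464   13.98851883  -10.11365552    0.          -65.89782565
 -163.89492464] [ 19.59492464  13.98851883 -10.11365552   0.         -65.89782565
  16.10507536]
4.9167 [ 3.85369943e+01  1.79152780e+01  6.99146035e+00  4.11064989e-03
 -7.90679725e+01 -1.16980873e+02]
```

View pics/two.png

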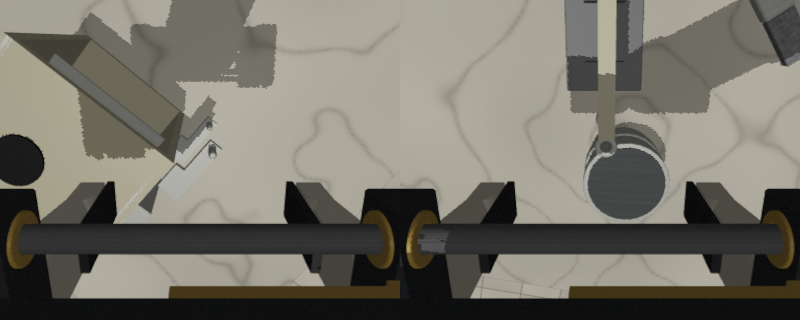

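Left: the upper pin is near full-picture pixel (332,210), with the lower arm and pin behind it near (331,184). Right: the socket tube is near (326,207). I'll enlarge both to measure them accurately.

Run:
```python
from h import *
a=[]
for n in("pin1","sock1"):
    a.append(cv2.resize(cv2.imread(f"pics/{n}.png")[170:230,300:360],None,fx=6.6,fy=6.6,interpolation=cv2.INTER_NEAREST))
cv2.imwrite("pics/zoom.png",np.hstack(a))
for n in("pin1","sock1"):
    P=np.load(n+".npz")["P"]; print(n); print(np.round(P[200:222:1,322:342:1,2]*1000).astype(int) if n=="pin1" else np.round(P[194:222:1,312:342:1,2]*1000).astype(int))
# door top edge in wrist view
z=np.load("sock1.npz"); P=z["P"]; Q=P[:250].reshape(-1,3); Q=Q[(abs(Q[:,2]-.192)<.006)]; print(rect(Q),len(Q))
```

```text
pin1
[[ 40  -1  -2   0   0  -1  -2 141 142 139  -2   0  -1   0  -1  -1  -2  -3
   -2  -1]
 [ -3  -2  -1  -2   0  -1 139 143 145 143 140  -1   0  -1   0  -3  -1  -2
   -1   0]
 [ -1  -1  -1  -2  -2 139 144 145 145 145 144 140  -3  -1  -1  -2  -2  -2
   -1  -1]
 [ -2  -1   0  -3 139 144 145 146 145 145 144 145 142 139  -2  -3  -3  -1
   -2  -2]
 [ -1  -2  -1 139 141 145 144 145 144 145 145 145 145 141 140  -1  -1  -2
   -1   1]
 [  1  -2 138 141 145 146 145 146 144 145 145 145 145 146 143 140  -1  -2
   -4  -1]
 [ -2  -1 141 145 144 145 144 145 145 144 144 145 145 146 145 144 141  -1
   -1  -1]
 [ -1 140 143 146 146 144 145 145 148 148 148 146 145 145 145 144 143 141
  137  -2]
 [140 145 145 145 146 145 146 149 151 152 151 149 148 145 145 145 144 144
  143  -1]
 [144 145 144 144 144 145 149 152 154 153 153 154 153 148 145 145 144 144
  144 143]
 [145 146 144 145 144 145 152 155 157 157 158 157 156 151 145 146 145 144
  145 146]
 [143 146 146 143 144 145 154 158 159 159 158 159 159 157 144 146 146 145
  144  -2]
 [144 145 145 145 145 144 157 159 160 160 161 160 160 160 145 144 145 145
 
[... 3641 characters left out ...]
88  86  87  87]
 [ 81  85  88  87  87  87  87  86  87  87  87  85  87 160  86  87  88  85
   88  86  86  88  87  87  88  86  88  86  87  87]
 [ 84  87  86  85  86  86  87  87  88  87  88  87  86  88  87  87  87  88
   89  88  89  88  88  88  88  87  87  87  88  88]
 [ 85  87  87  86  87  86  87  87  88  87  86  87  88  87  87  88  87  87
   88  88  89  88  87  88  87  87  87  87  88  87]
 [ 86  87  87  87  86  86  85  87  87  88  88  86  86  88  87  88  88  88
   87  88  87  88  88  87  87  86  87  87  87  88]
 [ 87  86  88  86  86  89  86  88  87  86  87  88  87  88  88  87  89  87
   88  89  87  88  88  87  88  86  86  87  89  87]]
(array([547.9, 239. ]), array([149.1,  14. ]), 11.63) 3603
```

View pics/zoom.png

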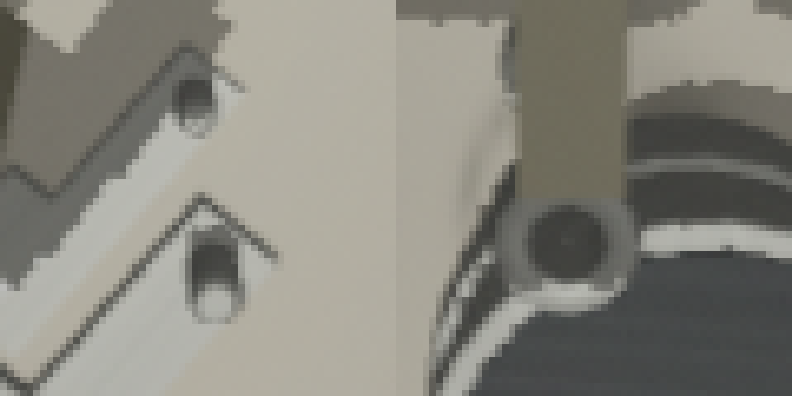

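Zoom: the upper pin's top is at about pixel (332,215) and its base at (332,207). The lower pin is at about (330,187). The socket bore is centred at about (326,207). I'll fit each one in world coordinates.

```bash
cat > fit.py <<'E'
from h import *
from scipy.optimize import least_squares
def rays(npz,z):
    "points where every pixel's ray meets height z"
    c=robot.camera_info("wrist"); M=c["T_tool_cam"]; o=npz["R"]@M[:3,3]+npz["t"]; D=npz["P"]-o
    return o+D*((z-o[2])/D[...,2])[...,None]
def cyl(P,zb,r=4.2):
    "axis xy of a pin with shoulder height zb from its visible side"
    Q=P[(P[:,2]>zb+.002)&(P[:,2]<zb+.019)]*1000; h=Q[:,2]-zb*1000
    R=np.clip(r-(h-14)*.5,2.7,r)
    side=h<15.2
    f=lambda c:(np.hypot(*(Q[side,:2]-c).T)-R[side])
    s=least_squares(f,Q[:,:2].mean(0),loss="soft_l1"); top=Q[~side]
    return s.x.round(2),np.abs(s.fun).mean().round(2),top[:,:2].mean(0).round(2),len(Q)
if __name__=="__main__":
    a=np.load("pin1.npz"); P=a["P"]
    print("up",cyl(P[204:222,324:340].reshape(-1,3),.145)); print("low",cyl(P[175:195,322:338].reshape(-1,3),.039))
    b=np.load("sock1.npz"); z=b["P"][200:215,318:334,2]; m=cv2.morphologyEx((z<.1575).astype(np.uint8),cv2.MORPH_OPEN,np.ones((2,2)))
    W=rays(b,.161)[200:215,318:334][m>0]*1000; k=cv2.minEnclosingCircle(W[:,:2].astype(np.float32)); print("bore",W.mean(0).round(2),np.round(k[0],2),k[1])
    print(m)
E
python3 fit.py; python3 -c "
import numpy as np
a=np.radians(11.65); y=np.array([np.cos(a),np.sin(a)]); print('socket from top view', np.array([532.6,234.4])+106*y)
z=np.load('sock1.npz')['P'];Q=z[:250].reshape(-1,3);Q=Q[abs(Q[:,2]-.192)<.006]*1e3;n=np.array([-y[1],y[0]]);print('normal offs mid',np.percentile(Q[:,:2]@n,[1,99]).mean(),'hinge edge along',(Q[:,:2]@y).max())
c=np.radians(-4.3);cy=np.array([np.cos(c),np.sin(c)]);cx=np.array([cy[1],-cy[0]]);print('nominal hinge',np.array([551.6,-163.5])-96*cx+106*cy,cx,cy)"
```

```text
up (array([669.61, -75.51]), np.float64(0.21), array([669.32, -75.08]), 85)
low (array([669.6 , -75.68]), np.float64(0.28), array([669.42, -75.1 ]), 46)
bore [nan nan nan] [636.89 258.14] 5.1349945068359375
[[0 0 0 0 0 0 0 0 0 0 0 0 0 0 0 0]
 [0 0 0 0 0 0 0 0 0 0 0 0 0 0 0 0]
 [0 0 0 0 0 0 0 0 1 1 0 0 0 0 0 0]
 [0 0 0 0 0 1 1 1 1 1 1 1 0 0 0 0]
 [0 0 0 0 1 1 1 1 1 1 1 1 1 0 0 0]
 [0 0 0 1 1 1 1 1 1 1 1 1 1 1 0 0]
 [0 0 0 1 1 1 1 1 1 1 1 1 1 1 0 0]
 [0 0 0 1 1 1 1 1 1 1 1 1 1 1 0 0]
 [0 0 0 1 1 1 1 1 1 1 1 1 1 1 0 0]
 [0 0 0 1 1 1 1 1 1 0 1 1 1 1 0 0]
 [0 0 0 0 1 1 1 1 1 1 1 1 1 0 0 0]
 [0 0 0 0 0 1 1 1 1 1 1 1 0 0 0 0]
 [0 0 0 0 0 0 0 0 0 0 0 0 0 0 0 0]
 [0 0 0 0 0 0 0 0 0 0 0 0 0 0 0 0]
 [0 0 0 0 0 0 0 0 0 0 0 0 0 0 0 0]]
socket from top view [636.41633672 255.80486462]
normal offs mid 123.40918674782802 hinge edge along 659.4356771006345
nominal hinge [664.49958193 -75.71797223] [-0.07497873 -0.99718513] [ 0.99718513 -0.07497873]fit.py:6: RuntimeWarning: divide by zero encountered in divide
  return o+D*((z-o[2])/D[...,2])[...,None]
fit.py:6: RuntimeWarning: invalid value encountered in multiply
  return o+D*((z-o[2])/D[...,2])[...,None]
```

Run:
```python
from h import *
robot.goto([.62,.25,.27],ori(101.67-180)); robot.dwell(.2); snap("wrist","sock2")
robot.goto([.66,-.07,.27],ori(35.7-180)); robot.dwell(.2); snap("wrist","pin2")
print(robot.read_t())
import fit; from scipy import ndimage as nd
np.seterr(all="ignore")
for n in("sock1","sock2"):
    b=np.load(n+".npz"); P=b["P"]; W=rays=fit.rays(b,.161)
    ring=(abs(P[...,2]-.161)<.0035)&(np.hypot(P[...,0]-.637,P[...,1]-.257)<.03)
    hole=nd.binary_fill_holes(ring)&~ring; L,k=nd.label(nd.binary_opening(hole))
    for i in range(1,k+1):
        Q=W[L==i]*1000; Q=Q[np.isfinite(Q).all(1)]
        if len(Q)>20: print(n,"bore",Q.mean(0).round(2),len(Q),cv2.minEnclosingCircle(Q[:,:2].astype(np.float32)))
    y=np.array([np.cos(np.radians(11.65)),np.sin(np.radians(11.65))]); nn=np.array([-y[1],y[0]])
    Q=P[(abs(P[...,2]-.192)<.006)&(np.hypot(P[...,0]-.533,P[...,1]-.235)<.11)]*1e3; print(" door normal",np.percentile(Q[:,:2]@nn,[1,99]).mean(),"hinge edge",np.percentile(Q[:,:2]@y,99.8),rect(Q/1e3))
for n in("pin1","pin2"):
    P=np.load(n+".npz")["P"]; near=np.hypot(P[...,0]-.6695,P[...,1]+.0755)<.008
    for zb in(.145,.039): print(n,fit.cyl(P[near&(P[...,2]>zb+.002)&(P[...,2]<zb+.02)],zb))
```

```text
9.2917
sock1 bore [-61947.01 -56538.39    161.  ] 90 ((-4194304.0, -699050.6875), 4640551.5)
 door normal 123.40918674782802 hinge edge 659.0431447879505 (array([547.9, 239. ]), array([149.1,  14. ]), 11.63)
sock2 bore [ 9.0406542e+05 -9.9237410e+05  1.6100000e+02] 101 ((67108864.0, 0.0), 103120432.0)
 door normal 123.92897624453097 hinge edge 659.9442912506238 (array([546.3, 239.2]), array([153.5,  14. ]), 11.62)
pin1 (array([669.61, -75.51]), np.float64(0.21), array([669.32, -75.08]), 85)
pin1 (array([669.6 , -75.68]), np.float64(0.28), array([669.42, -75.1 ]), 46)
pin2 (array([669.7 , -74.88]), np.float64(0.19), array([670.05, -75.21]), 84)
pin2 (array([669.74, -74.82]), np.float64(0.18), array([671.11, -75.11]), 34)
```

Run:
```python
from h import *
robot.move_gripper(.5)
A=ori(101.63)
robot.goto([.5329,.236,.27],A); robot.servo_line([.5329,.236,.159],speed=.12); print(robot.read_force(),robot.read_t())
robot.move_gripper(0.0); print("grip",robot.read_grip_width()*88,robot.read_finger_force(),robot.read_position(),robot.read_force())
robot.servo_line([.5329,.236,.2],speed=.06); robot.servo_line([.5329,.236,.28],speed=.15); robot.dwell(.2)
print(robot.read_grip_width()*88,robot.read_force(),robot.read_ft_torque(),robot.read_t())
snap("top","top1"); snap("scene","scene1")
P=np.load("top1.npz")["P"]; z=P[...,2]; m=(abs(z-.312)<.006)&(np.hypot(P[...,0]-.533,P[...,1]-.236)<.12); print(rect(P[m]),m.sum())
```

```text
[-0.37497529  0.20577039 -0.26492595] 13.45
grip 0.5164263207580494 0.0 [0.53287485 0.23598692 0.15895501] [-0.74192877 -0.63558322  0.88477519]
0.49409781111916307 [ 1.09842894 -0.0146477  -0.22105656] [ 0.00134409 -0.03153753  0.00762603] 16.0417
(array([0., 0.]), array([0., 0.]), 0.0) 0
```

View pics/scene1.png

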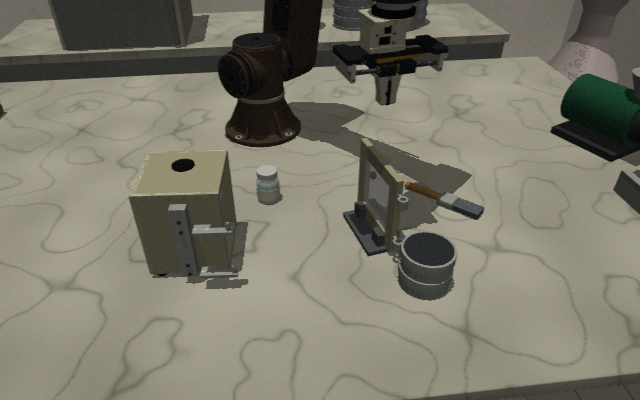

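The scene view shows the gripper shut and empty at about (385,95), with the door still in the stand around (378,195). The pinch missed, so I'll find out why.

Run:
```python
from h import *
for n in("top","scene"):
    c=robot.camera_info(n); V=c["view"]; f=200/np.tan(np.radians(c["vfov"]/2))
    for X in([.533,.236,.28],[.533,.236,.192]):
        q=V[:3,:3]@X+V[:3,3]; print(n,X,(q[:2]/q[2]*f+[c["cx"],c["cy"]]).round(1))
for t in("top0","top1","scene1"):
    z=np.load(t+".npz"); P=cloud(t[:-1],z["d"])
    m=(abs(P[...,2]-.192)<.01)&(np.hypot(P[...,0]-.533,P[...,1]-.236)<.12); print(t,rect(P[m]),m.sum())
R=np.array(robot.read_tcp_rot()); print(R.round(3),ori(101.63).round(3))
a=cv2.imread("pics/scene1.png")[20:270,300:480]; b=cv2.imread("pics/top1.png")[110:310,180:380]
cv2.imwrite("pics/z2.png",np.hstack([cv2.resize(a,(400,556)),cv2.resize(b,(400,556))]))
```

```text
top [0.533, 0.236, 0.28] [274.3 209.2]
top [0.533, 0.236, 0.192] [279.3 210.6]
scene [0.533, 0.236, 0.28] [384.7 119.3]
scene [0.533, 0.236, 0.192] [381.4 158.2]
top0 (array([532.6, 234.4]), array([180. ,  14.5]), 11.69) 566
top1 (array([532.2, 234.2]), array([179.3,  14.1]), 11.65) 195
scene1 (array([532.3, 233.1]), array([185.6,  16.6]), 12.01) 516
[[-0.979 -0.202 -0.001]
 [-0.202  0.979 -0.001]
 [ 0.001 -0.001 -1.   ]] [[-0.979 -0.202  0.   ]
 [-0.202  0.979  0.   ]
 [ 0.     0.    -1.   ]]
```

View pics/z2.png

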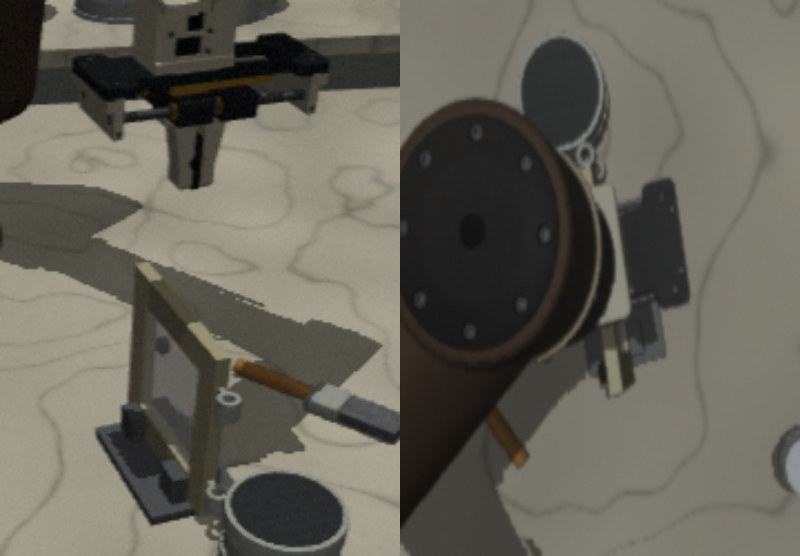

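In the scene view the fingertips appear at (385,105), but the reported TCP projects to (385,119). The real tips seem to sit about 30 mm above the nominal TCP, so I'll measure that from depth.

Run:
```python
from h import *
P=np.load("scene1.npz")["P"]
def tips(P,zc):
    m=(np.hypot(P[...,0]-.533,P[...,1]-.236)<.06)&(P[...,2]>.23); Q=P[m]
    for lo in np.arange(.24,.40,.01):
        s=Q[(Q[:,2]>=lo)&(Q[:,2]<lo+.01)]
        if len(s): print(round(lo,3),len(s),s.min(0).round(3),s.max(0).round(3))
tips(P,.28)
print(robot.read_position(),robot.read_qpos())
```

```text
0.31 30 [0.524 0.216 0.314] [0.545 0.252 0.319]
0.32 106 [0.523 0.216 0.32 ] [0.548 0.251 0.33 ]
0.33 104 [0.527 0.216 0.33 ] [0.547 0.252 0.34 ]
0.34 104 [0.524 0.213 0.34 ] [0.549 0.253 0.35 ]
0.35 122 [0.526 0.211 0.35 ] [0.55  0.256 0.36 ]
0.36 133 [0.526 0.21  0.36 ] [0.549 0.257 0.37 ]
0.37 49 [0.537 0.2   0.37 ] [0.553 0.258 0.38 ]
0.38 144 [0.504 0.193 0.38 ] [0.578 0.274 0.39 ]
0.39 341 [0.514 0.188 0.39 ] [0.578 0.293 0.4  ]
0.4 357 [0.535 0.199 0.4  ] [0.577 0.288 0.41 ]
[0.53264866 0.23584846 0.2792011 ] [ 4.31019527e+01  9.36853041e+00 -3.07731380e+00 -6.25090853e-03
 -7.76330984e+01 -1.21470717e+02]
```

The tips are really 34 to 35 mm above the reported TCP and the xy is right. The first pinch therefore closed just above the door's top edge (tips at 0.193 against 0.192). I'll command everything 34 mm lower and watch the force on the way down.

Run:
```python
from h import *
robot.move_gripper(.5); 
for z in(.17,.15,.138,.125):
    robot.servo_line([.5329,.236,z],ori(101.63),speed=.1); F=robot.read_force()
    if abs(F[2])>4: print("contact",z,F); break
else:
    robot.move_gripper(0.0); print("grip",robot.read_grip_width()*88,robot.read_finger_force(),robot.read_position(),robot.read_force())
    if robot.read_grip_width()*88>10:
        robot.servo_line([.5329,.236,.165],speed=.08); robot.servo_line([.5329,.236,.24],speed=.15); robot.dwell(.2)
        print(robot.read_grip_width()*88,robot.read_position(),robot.read_force(),robot.read_ft_torque())
        snap("top","top2"); _,_,P=snap("scene","scene2")
        n=ori(101.63)[:,1]; Q=P[(np.hypot(P[...,0]-.533,P[...,1]-.236)<.13)&(P[...,2]>.1)]
        print(robot.read_t())
```

```text
grip 13.985504001765138 30.00026911497116 [0.53296213 0.23604648 0.12520382] [ 0.34788855 -0.39805922  2.20816069]
14.194612349098835 [0.53236255 0.23566328 0.23863947] [-0.07231241 -0.78295186 -3.24846795] [ 0.0138306   0.02736757 -0.02020659]
21.3833
```

View pics/scene2.png

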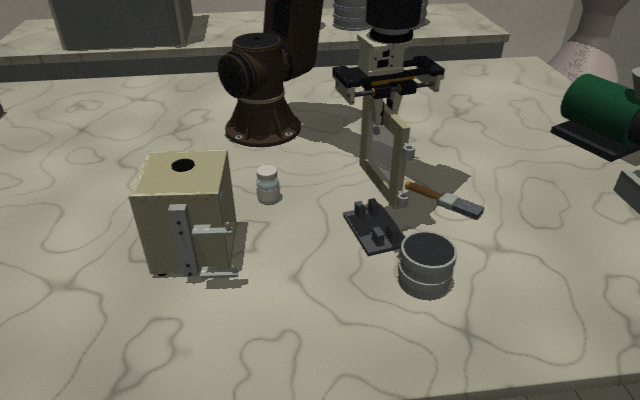

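The door is held and clear of the stand, upright around (385,160), and nothing else has moved. Next I'll carry it beside the pins.

Run:
```python
from h import *
P=np.load("scene2.npz")["P"]; a=np.radians(11.63); y=np.array([np.cos(a),np.sin(a)]); n=np.array([-y[1],y[0]])
Q=P.reshape(-1,3); Q=Q[(Q[:,2]>.296)&(Q[:,2]<.314)]; s=Q[:,:2]@y*1e3-569.5; k=(abs(Q[:,:2]@n*1e3-123.7)<6)&(abs(s)>30)&(abs(s)<86)
print("top edge fit (slope mm/mm, z)",np.polyfit(s[k],Q[k,2]*1e3,1),k.sum())
B=ori(35.7); c=np.array([.6078,.0109])
robot.goto([c[0],c[1]+.06,.24],B); robot.servo_line([c[0],c[1]+.06,.158],speed=.12)
robot.servo_line([c[0],c[1],.158],speed=.06); robot.dwell(.3)
print(robot.read_position(),robot.read_force(),robot.read_ft_torque(),robot.read_t(),robot.read_qpos()[5])
snap("scene","scene3"); snap("top","top3"); snap("wrist","w3")
a=cv2.imread("pics/scene3.png")[100:290,120:320]; b=cv2.imread("pics/w3.png")
cv2.imwrite("pics/z3.png",np.hstack([cv2.resize(a,(600,570))]))
```

```text
top edge fit (slope mm/mm, z) [-2.84783999e-03  3.05898906e+02] 88
[0.60778335 0.01110721 0.15797269] [-0.45408987 -0.83058261 -3.81804455] [-0.05955272 -0.0115763   0.0356608 ] 24.4833 -163.72055512528138
```

View pics/z3.png

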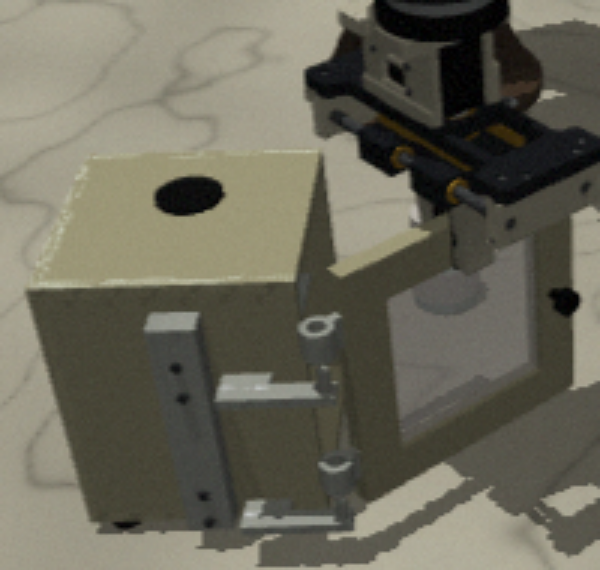

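The sockets sit just above both pins and the door is level. Now a guarded descent, with a small search if it touches.

```bash
cat > lower.py <<'E'
from h import *
c=np.array([.6078,.0109]); F0=np.array(robot.read_force()); t0=robot.read_t(); log=[]
offs=[(0,0)]+[(r*np.cos(a),r*np.sin(a)) for r,n in((.0015,6),(.003,8)) for a in np.arange(n)*2*np.pi/n]
def down(xy,z,zend):
    "step down to zend, easing sideways with the push of the pins; stop on an upward push over 2.5 N"
    while z>zend+1e-4:
        z=max(z-.001,zend); robot.servo_line([*xy,z],speed=.03); f=np.array(robot.read_force())-F0
        log.append((round(z*1e3,1),*f.round(1)))
        if f[2]>2.5: return z,xy,f
        if np.hypot(*f[:2])>1.5 and z<.148: xy=xy+np.clip(f[:2]*.00015,-.0005,.0005)
    return z,xy,f
for o in offs:
    xy=c+o; z,xy,f=down(xy,.152 if o!=(0,0) else .158,.1305); print(np.round(o,4),z,xy,f.round(2))
    if z<.1335 or robot.read_t()-t0>14: break
    if z<.143: break
    robot.servo_line([*xy,.152],speed=.05)
print(log[-14:]); print(robot.read_position(),robot.read_force(),robot.read_ft_torque(),robot.read_t())
snap("scene","scene4")
E
python3 lower.py
```

```text
[0 0] 0.1305 [0.6078 0.0109] [-1.34  1.82  3.07]
[(143.0, np.float64(-0.5), np.float64(-1.0), np.float64(0.2)), (142.0, np.float64(-0.1), np.float64(0.1), np.float64(-0.6)), (141.0, np.float64(-0.6), np.float64(-0.6), np.float64(-0.3)), (140.0, np.float64(0.1), np.float64(1.0), np.float64(-0.9)), (139.0, np.float64(0.4), np.float64(1.2), np.float64(0.3)), (138.0, np.float64(-0.1), np.float64(-0.4), np.float64(-0.4)), (137.0, np.float64(-1.0), np.float64(0.7), np.float64(-0.9)), (136.0, np.float64(-0.2), np.float64(0.2), np.float64(-0.2)), (135.0, np.float64(0.4), np.float64(1.0), np.float64(0.1)), (134.0, np.float64(-0.5), np.float64(1.0), np.float64(0.2)), (133.0, np.float64(-0.8), np.float64(0.7), np.float64(-0.3)), (132.0, np.float64(-0.3), np.float64(0.6), np.float64(-0.4)), (131.0, np.float64(-0.6), np.float64(0.5), np.float64(0.3)), (130.5, np.float64(-1.3), np.float64(1.8), np.float64(3.1))]
[0.60804996 0.01098063 0.13093632] [-1.13933625  1.65980897 -0.292219  ] [ 0.0559579   0.23038891 -0.0238518 ] 31.6333
```

Both sockets are fully down: the door seated at z = 0.131 with no more than 3 N and no search needed. Now I'll let go, lift clear and push the door shut from its outer face.

```bash
cat > shut.py <<'E'
from h import *
pin=np.array([.66965,-.0752])
def pose(phi,gap,r=.140,z=.131):
    d=np.array([np.cos(np.radians(phi)),np.sin(np.radians(phi))]); n=np.array([-d[1],d[0]])
    return [*(pin-r*d+(.025+gap)*n),z],ori(phi+90)
robot.move_gripper(.5); robot.dwell(.2); print("released",robot.read_force())
robot.servo_line([.608,.011,.205],speed=.1); robot.move_gripper(0.0)
p,o=pose(-54.3,.03,z=.205); robot.servo_line(p,o,speed=.12); p,o=pose(-54.3,.03); robot.servo_line(p,o,speed=.12)
robot.dwell(.2); F0=np.array(robot.read_force()); _,_,P=snap("top","top5"); print(robot.read_t())
log=[]
phis=[-54.3]+list(np.arange(-50,-7,5))+list(np.arange(-7,1.5,.5))
for i,phi in enumerate(phis):
    p,o=pose(phi,.0); robot.servo_line(p,o,speed=.07 if phi<-8 else .03); f=np.array(robot.read_force())-F0
    log.append((phi,*f.round(1)))
    if np.linalg.norm(f)>(15 if phi<-8 else 5): break
print(log); robot.dwell(.1); print(robot.read_force()-F0,robot.read_t())
p,o=pose(phi,.04); robot.servo_line(p,o,speed=.1); p,o=pose(phi,.06,z=.26); robot.servo_line(p,o,speed=.15)
snap("top","top6"); _,_,P=snap("scene","scene6")
t=np.load("top6.npz")["P"]; m=(abs(t[...,2]-.198)<.004)&(t[...,0]>.45)&(t[...,0]<.68)&(t[...,1]>-.085)&(t[...,1]<.1); print("door top",rect(t[m]),m.sum(),np.median(t[m][:,2]))
a=cv2.imread("pics/scene6.png")[80:320,100:420]; cv2.imwrite("pics/z6.png",cv2.resize(a,(800,600))); print(robot.read_t())
E
python3 shut.py
```

```text
released [ 0.05865006 -0.00862702  0.43275695]
36.075
[(-54.3, np.float64(-0.6), np.float64(-0.7), np.float64(0.1)), (np.int64(-50), np.float64(0.6), np.float64(1.4), np.float64(0.2)), (np.int64(-45), np.float64(-0.4), np.float64(-0.4), np.float64(-0.4)), (np.int64(-40), np.float64(0.3), np.float64(0.4), np.float64(-0.5)), (np.int64(-35), np.float64(0.0), np.float64(-0.2), np.float64(0.1)), (np.int64(-30), np.float64(-0.6), np.float64(0.2), np.float64(-1.0)), (np.int64(-25), np.float64(0.1), np.float64(-0.3), np.float64(-0.2)), (np.int64(-20), np.float64(0.3), np.float64(-0.3), np.float64(0.4)), (np.int64(-15), np.float64(0.0), np.float64(-0.9), np.float64(-0.3)), (np.int64(-10), np.float64(-0.1), np.float64(-0.1), np.float64(0.7)), (np.float64(-7.0), np.float64(-0.8), np.float64(0.4), np.float64(-0.4)), (np.float64(-6.5), np.float64(-0.5), np.float64(0.4), np.float64(-0.9)), (np.float64(-6.0), np.float64(-0.2), np.float64(0.5), np.float64(-0.6)), (np.float64(-5.5), np.float64(-0.1), np.float64(0.8), np.float64(-0.7)), (np.float64(-5.0), np.float64(-0.8), np.float64(-0.4), np.float64(0.4)), (np.float64(-4.5), np.float64(-0.3), np.float64(1.0), np.float64(-0.1)), (np.float64(-4.0), np.float64(0.1), np.float64(0.1), np.float64(0.5)), (np.float64(-3.5), np.float64(-0.5), np.float64(0.4), np.float64(-0.7)), (np.float64(-3.0), np.float64(-0.6), np.float64(0.8), np.float64(0.3)), (np.float64(-2.5), np.float64(0.8), np.float64(0.4), np.float64(-0.1)), (np.float64(-2.0), np.float64(-0.1), np.float64(0.7), np.float64(-0.1)), (np.float64(-1.5), np.float64(-0.1), np.float64(1.8), np.float64(-0.1)), (np.float64(-1.0), np.float64(-0.6), np.float64(7.8), np.float64(0.8))]
[-1.31616109  7.60429927 -0.12767649] 43.05
door top (array([0., 0.]), array([0., 0.]), 0.0) 0 nan
44.7167
  return _methods._mean(a, axis=axis, dtype=dtype,
  ret = ret.dtype.type(ret / rcount)
```

View pics/z6.png

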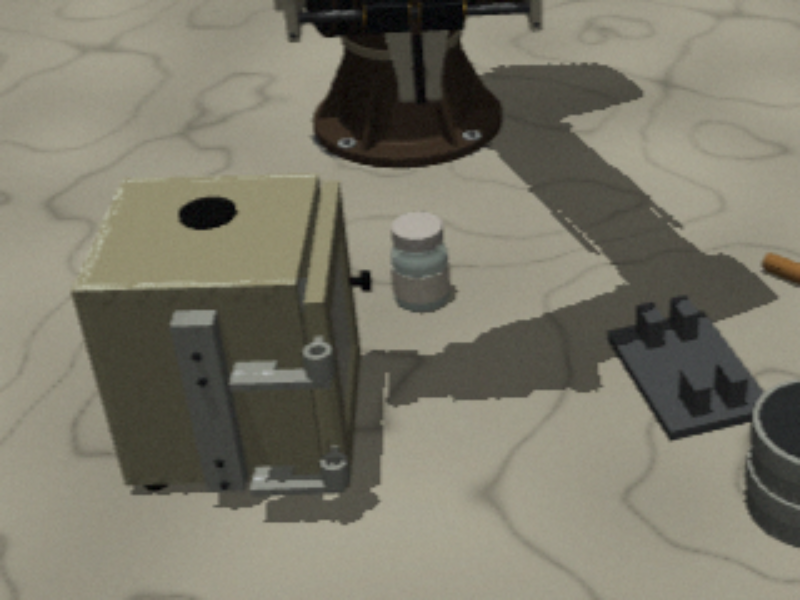

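The door hangs fully down on both pins, with its free edge against the rim. Contact came at about 3° past parallel, as the geometry predicted. The jar, stand, sieves and brush have not moved, and the robot is clear.

```bash
python3 -c "
from rig import robot
print(robot.job_done(),robot.read_t())"
```

```text
the job is handed in; nothing more can be done
the job is handed in; nothing more can be done
```

The door is hanging shut on the cabinet with both sockets fully down on the pins and nothing else on the bench moved; I handed the job in with the robot's clock at about 45 s, after one missed grasp at the start.

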